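# Lock the calibration lever on its pivot with the linchpin

### The job

The lever of the load-cell stand has just been slid back onto its pivot stud. Take the linchpin out of the wooden block and push it gently down through the cross hole in the stud, pushing the sprung washer back with it, until its head sits fully home; then swing its ring over the free end of the stud and press it on until it snaps past the tip of the pin. Do not force anything, and leave the things lying around as they are.

Things in the scene. Friction and masses are not known exactly. Their poses are not given: they have to be found in the camera images.
- linchpin: Loose steel linchpin, 0.09 kg, upright in a hole of the wooden block. Origin: shank axis at the head's underside; z along the shank to the head, y along the ring's pivot. Flat head 10 (x) x 18 (y) x 24 mm (z 0 to 24), round on top; grip it across the 10 mm, the upright ring passes between the fingers. Shank 10 mm thick to z = -27, then bevelled to a blunt tip at z = -32. Ring pivot z = +7.
- ring_far (a point): Middle of the ring's far bar, 39.5 mm from the pivot. The ring is a loop of 4 mm wire pivoted on both sides of the head, 44 mm wide outside and 36 inside between 10 and 26 mm from the pivot, narrowing to a short bar along the linchpin's y at its far end. Upright, its top is 48 mm above the head's underside.
- ring (a joint): Ring angle, rad: 0 upright (starts within 0.1), 1.57 level to the linchpin's -x (which must point out of the stud's free end, the stand's -x), 3.14 hanging, far bar right under the tip, 3.34 stop. Stays where left. The tip reaches 1.5 mm past the bar; the ring stretches at 8 N/mm, so from 3.0 to 3.2 it must be pressed over the tip (about 7 N at the bar); past 3.2 it snaps to 3.27 or more, locked.
- lever_stand: Fixed stand. Origin on the bench under the stud's axis, at the front face of the column (x 0 to 34, 50 mm wide, 93 mm high). The stud sticks out level to -x, axis 80 mm up; its length was set by hand (+-8 mm) and clamped tight. Base plate x -58 to 38, y -45 to 101, 10 mm thick. A lever blade runs from the hub (x -11 to 0, 29 mm in diameter) along +y to a load cell at y = 75, at most 90 mm high.
- hole_middle (a point): Middle of the places where the mouth of the stud's cross hole may be: on its flat top, 90 mm above the bench, at x = -30 mm of the stand, axes as the stand's. The hole (vertical, 11.4 mm in diameter, right through) is off this point by up to 8 mm either way along x; this is not measured and must be found by feel or by eye. The stud is 21 mm wide, 20 high and ends 15 mm beyond the hole's axis.
- washer (a joint): Travel of the washer on the stud, m: 0 at rest; grows as it is pushed to the column (stop 0.0135). Steel disc 30 mm in diameter, 3 mm thick, rim 5 mm above the stud's top. At rest its free face is 2 mm on the +x side of hole_middle, so that it may cover none, part or all of the hole; push it back with the side of the pin, tip low, against a spring of 1 N rising to 4 N. From above it jams.
- pin_block: Fixed wooden block 50 (x) x 90 (y) x 42 mm high, origin under its centre, two vertical through holes of 12 mm at y = -22 and +22 mm; the linchpin stands in the one at -22, its head on the block's top.
- motor: Small DC motor lying on the bench, 28 x 51 x 28 mm; a bystander, to be left where it is.
- screwdriver: Screwdriver, 27 x 213 x 24 mm, lying on the bench; a bystander, to be left where it is.
- tape_roll: Small black roll of tape, 61 x 58 x 19 mm, lying flat on the bench; a bystander, to be left where it is.

How it is judged:
On the way:
1. the linchpin is home in the cross hole: head less than 2 mm above the stud, on its axis within 3 mm and within 10.5 mm of hole_middle along it, within 0.15 rad of upright, ring below 2.6 rad (z of linchpin in the frame of lever_stand between 0.087 and 0.092 m and y of linchpin in the frame of lever_stand between -0.003 and 0.003 m and x of linchpin in the frame of lever_stand between -0.0405 and -0.0195 m and angle between linchpin's own z axis and vertical below 0.15 rad and value of joint ring below 2.6 rad), for 0.2 s.
At the end, for the whole second after the job is handed in: The linchpin stands home in the cross hole (head less than 2 mm above the stud's top, within 3 mm of the stud's axis sideways and 10.5 mm of hole_middle along it, within 0.15 rad of upright) with its ring over the stud and snapped past the pin's tip (ring beyond 3.22 rad), at rest (z of linchpin in the frame of lever_stand between 0.087 and 0.092 m and y of linchpin in the frame of lever_stand between -0.003 and 0.003 m and x of linchpin in the frame of lever_stand between -0.0405 and -0.0195 m and angle between linchpin's own z axis and vertical below 0.15 rad and value of joint ring above 3.22 rad and linear speed of linchpin below 0.02 m/s); the robot touches nothing.
It fails at once if the linchpin is pressed on the stand with more than 30 N (contact force between linchpin and lever_stand above 30 N).
It fails at once if the robot presses on the stand with more than 30 N (contact force between any of the fingers, the arm and lever_stand above 30 N).
It fails at once if a bystander (motor, screwdriver, tape roll) is moved by more than 30 mm (distance of any of motor, screwdriver, tape_roll from where it was at the start of the episode above 0.03 m).
It also fails if it takes over 72 s, if anything falls off the work surface, if the arm or the gripper's body presses on something with over 40 N, if the wrist force passes 120 N, or if a joint passes its speed limit or range.

### The arm

A 6-joint arm with a two-finger parallel gripper is mounted at the origin on a cart in front of the work surface, level with it; the furniture and walls round the work are solid. World frame = base frame: x ahead of the robot, y to its left, z up, the work surface at z = 0. Lengths are in m, angles in rad, forces in N, time in s.
With the tool pointing down it reaches from about 0.3 to 0.85 m from the base axis. Payload 5.4 kg.
Tool frame: the origin (TCP) lies at the very end of the fingers, on their centre line; the grasp point (between the pads) lies 19 mm behind it; z points along the fingers, y is the line along which they close (so a half turn about z gives the same grasp; the last joint's range is limited). The gripper opens to 85 mm and grips with 20 to 120 N. Pads are 22 mm wide; open, the fingers measure 114 mm over their backs; the gripper's body (76 mm by 85 mm) begins 54 mm behind the grasp point. The pads swing forward as they close: fully open they stand 13 mm farther back than shut.
Start: joints at [-1.381, 0.158, 1.597, -0, 1.386, -0.21], TCP at [0.224, -0.53, 0.231] pointing down, gripper open.
Joint ranges: [-2.91, 2.91], [-0.94, 2.29], [0.18, 2.7], [-1.29, 4.43], [0.17, 2.64], [-3, 3]. Speed limits (rad/s): [2.57, 2.57, 3.14, 3.14, 3.14, 3.14].

### API

Orientations are given as a 3x3 rotation matrix whose columns are the frame's x, y, z axes.
In Python, from bench import manip gives the robot as it stands.
- The arm moves only by the tool arm_command, never from a script. Its argument "series" is a list of rows, each a list of 4 numbers: the shift along the tool's x, y, z in mm, then the turn about the tool's z in rad. A call has 1 to 8 rows; each row shifts and turns the commanded pose from where the row before left it, along the tool's axes as they then stand; what a row does not reach is not made up. A row lasts 1/8 s, in which the tool goes at most 62.5 mm and 10.7 degrees, less where a joint would pass 70% of its speed; a pose out of reach is approached as far as the arm can. A call is refused whole if a number of a shift passes 62.5 or a number of a turn 0.188, either way. A call with a gripper value outside its range is refused whole. "fingers" is the finger opening in mm, from 0 to 85.4, set as the call begins (left out, the last holds). The fingers move at their own pace and stop on an object; "force" is the grip in N (left out, the last holds). Time passes only in rows, so rows that do not move let the fingers close. It gives the time, the measured TCP pose, the force, the opening and the grip force at its end, in the units of the state.
- manip.observe(): the state, without advancing time (a new reading comes with each control period).
- manip.snapshot(name): name is "side" or "top" or "wrist"; returns a dict with "color" (480x640x3 uint8, red, green, blue), "mtx" (3x3 intrinsics, pixels), "position" and "rotation" of the camera in the world. Camera axes: x right, y down, z forward; pixel columns grow to the right and rows downward; lengths in m; the calibration is good to about 2 mm. The wrist camera is an equidistant fisheye: a pixel r from the principal point sees the ray r / f radians off the axis. A picture is of the moment at which its call begins. There is no depth.
- manip.close_job(): hands the job in; it is judged then, once.
The state is a dict: "time": time; "joint_pos": joint angles; "qvel": joint speeds; "effort": joint torques, N m; "ee_pos": TCP position; "ee_rot": TCP orientation; "contact_force": force on the tool from outside, world axes, zero at the start; "torque": the same for the moment, N m; "finger_gap": finger opening in m; "grasp_force": force on a finger pad.
Only numpy, scipy, OpenCV 4.12 (cv2) and the standard library are available. Lean on these libraries where they do the work, as an engineer would, in place of code of your own. Each camera call takes 0.05 s, during which the arm holds its last target. There are 200 camera calls.

## Working session

There is one attempt and no reset: what is moved stays moved. The work goes in short steps, Python scripts to look and compute and a tool call to move; the robot and the scene stay as the last step left them, time stands still between calls to the robot, and variables do not carry over. Pictures are saved under pics/ and viewed, at most 10 in all, crops included, and the job is handed in when it is done.

Besides the shell and the picture viewer there is one more tool, called after "Request:" as name([rows], argument=value, ...), one row to a line, values as JSON. arm_command: Moves the arm, as the interface text tells. Its arguments: {"type":"object","properties":{"series":{"type":"array","items":{"type":"array","items":{"type":"number"}}},"fingers":{"type":"number"},"force":{"type":"number"}},"required":["series"]}

```bash
mkdir -p pics; ls; cat > h.py <<'E'
import numpy as np, cv2
from bench import manip
def snap(n,f=None):
    s=manip.snapshot(n)
    if f: cv2.imwrite('pics/'+f,cv2.cvtColor(s['color'],cv2.COLOR_RGB2BGR))
    return s
def ray(s,u,v,fish=False):
    K=s['mtx'];x=(u-K[0,2])/K[0,0];y=(v-K[1,2])/K[1,1]
    if fish:
        r=np.hypot(x,y);d=np.array([np.sin(r)*x/max(r,1e-9),np.sin(r)*y/max(r,1e-9),np.cos(r)])
    else: d=np.array([x,y,1.])
    d=np.array(s['rotation'])@d
    return np.array(s['position']),d/np.linalg.norm(d)
def plane(s,u,v,z,fish=False):
    p,d=ray(s,u,v,fish);return p+d*(z-p[2])/d[2]
def cross(a,b):
    (p,d),(q,e)=a,b
    t=np.linalg.lstsq(np.c_[d,-e],q-p,rcond=None)[0]
    A,B=p+t[0]*d,q+t[1]*e
    return (A+B)/2,np.linalg.norm(A-B)
E
python3 - <<'E'
from h import *
np.set_printoptions(precision=4,suppress=True)
for n in('top','side'):
    s=snap(n,n+'1.png');print(n,s['position'],s['rotation'],s['mtx'])
o=manip.observe();print(o['ee_pos'],o['ee_rot'],o['time'])
E
```

```text
pics
top [ 0.3843 -0.0875  1.0884] [[ 0.0138 -0.989   0.1473]
 [-0.9999 -0.0129  0.0071]
 [-0.0051 -0.1474 -0.9891]] [[554.5614   0.     317.5124]
 [  0.     554.5614 235.9963]
 [  0.       0.       1.    ]]
side [0.2395 0.4962 0.5777] [[-0.8873 -0.2722  0.3723]
 [-0.4612  0.524  -0.716 ]
 [-0.0002 -0.807  -0.5905]] [[532.1132   0.     321.0028]
 [  0.     532.1132 231.6798]
 [  0.       0.       1.    ]]
[ 0.2237 -0.5291  0.2304] [[ 0.9211  0.3893 -0.0003]
 [ 0.3893 -0.9211  0.0017]
 [ 0.0003 -0.0017 -1.    ]] 0.1
```

View pics/top1.png

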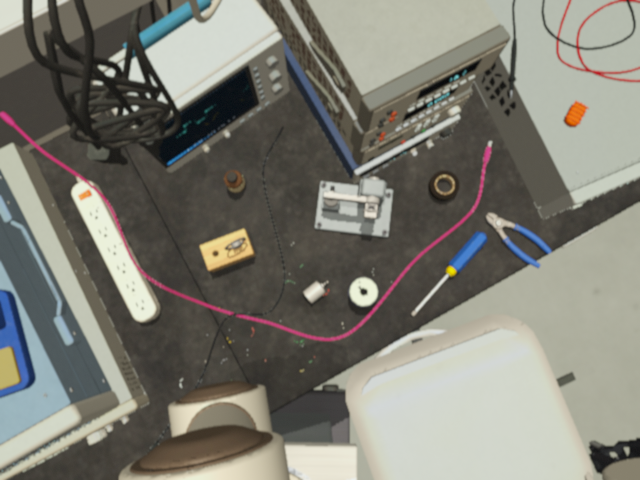

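View pics/side1.png

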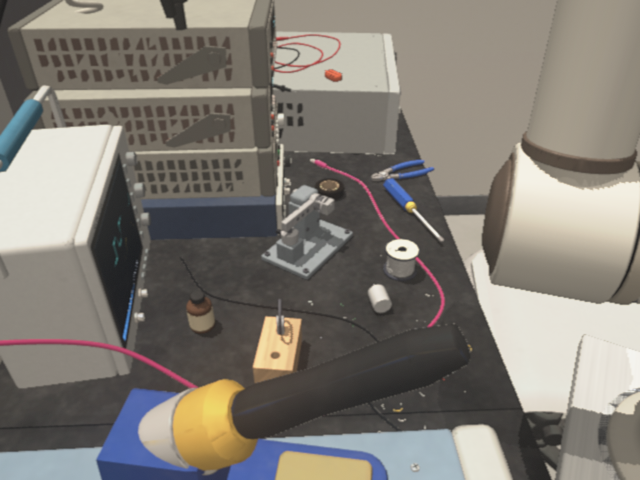

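The top view shows the block near (228,250) and the stand near (355,208), with the stud pointing down the image. I'll enlarge both.

```bash
python3 - <<'E'
from h import *
t=cv2.imread('pics/top1.png');s=cv2.imread('pics/side1.png')
c=lambda i,x,y,w,h:cv2.resize(i[y:y+h,x:x+w],(400,300),interpolation=cv2.INTER_CUBIC)
cv2.imwrite('pics/comp.png',np.vstack([np.hstack([c(t,190,220,80,60),c(t,312,175,88,66)]),np.hstack([c(s,235,290,120,90),c(s,257,180,104,78+20-20)])]))
E
```

```text
(no output)
```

View pics/comp.png

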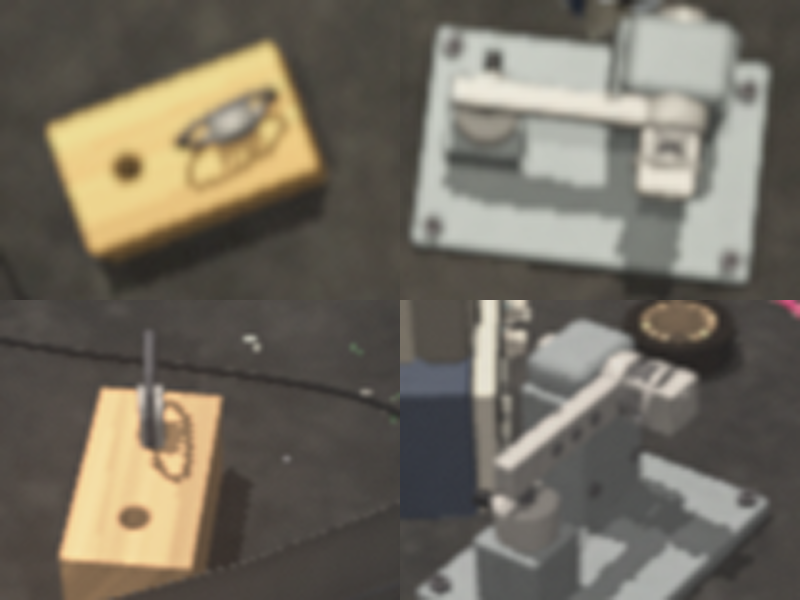

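```bash
python3 - <<'E'
from h import *
np.set_printoptions(precision=4,suppress=True)
S={n:manip.snapshot(n) for n in('top','side')};t=S['top'];sd=S['side']
def fit(L,W):
    L,W=np.array(L),np.array(W)[:,:2];lc,wc=L.mean(0),W.mean(0)
    M=(L-lc).T@(W-wc);a=np.arctan2(M[0,1]-M[1,0],M[0,0]+M[1,1])
    R=np.array([[np.cos(a),-np.sin(a)],[np.sin(a),np.cos(a)]]);o=wc-R@lc
    print('yaw',a,'org',o,'res mm',1e3*np.linalg.norm(L@R.T+o-W,axis=1));return R,o
pc=[(199.4,245.6),(244.4,228),(255.4,254.4),(209.4,271)]
W=[plane(t,u,v,.042) for u,v in pc]
Rb,ob=fit([(.025,.045),(.025,-.045),(-.025,-.045),(-.025,.045)],W)
print('hole+22 pred',Rb@[0,.022]+ob,'seen',plane(t,215.4,253.2,.042),'pin',Rb@[0,-.022]+ob)
# ring ends in top (z about .042+.007+.02)
a=plane(t,190+185/5,220+150/5,.066);b=plane(t,190+280/5,220+95/5,.066);print('ring ends',a,b,np.linalg.norm(a-b),'yaw of y',np.arctan2(-(a-b)[0],(a-b)[1]))
pc=[(320.4,180.9),(393.4,189.3),(387.9,236.6),(314.9,228.5)]
R,o=fit([(.038,.101),(.038,-.045),(-.058,-.045),(-.058,.101)],[plane(t,u,v,.01) for u,v in pc])
e=plane(t,312+268/4.545,175+197/4.545,.085)
print('hole_middle',R@[-.03,0]+o,'stud end in stand',R.T@(e[:2]-o))
print('side stud end',R.T@(plane(sd,257+290/3.846,180+75/3.846,.09)[:2]-o))
E
```

```text
yaw 0.3876396240181419 org [0.5116 0.0915] res mm [2.3663 2.2157 3.6036 0.8949]
hole+22 pred [0.5032 0.1118] seen [0.5045 0.1136 0.042 ] pin [0.5199 0.0711]
ring ends [0.508  0.0877 0.066 ] [0.5292 0.053  0.066 ] 0.04057827254814994 yaw of y 0.5471078893926219
yaw -0.10409899700973 org [ 0.6076 -0.1804] res mm [0.2846 0.3921 1.0801 0.8264]
hole_middle [ 0.5778 -0.1773] stud end in stand [-0.0398 -0.0018]
side stud end [-0.0345 -0.0091]
```

```bash
cat >> h.py <<'E'
def plan(x,y,z,yaw,n,step=0.187):
    """rows (tool axes, mm, rad) from measured pose to target with tool pointing down"""
    o=manip.observe();p=np.array(o['ee_pos']);R=np.array(o['ee_rot']);f=np.arctan2(R[1,0],R[0,0])
    dy=(yaw-f+np.pi)%(2*np.pi)-np.pi
    D=(np.array([x,y,z])-p)*1e3/n;rows=[]
    for i in range(n):
        a=f+dy*i/n;c,s=np.cos(a),np.sin(a)
        rows.append([round(c*D[0]+s*D[1],1),round(s*D[0]-c*D[1],1),round(-D[2],1),round(-dy/n,4)])
    print('t',round(o['time'],2),'p',np.round(p*1e3,1),'yaw',round(f,4),'tilt',np.round(R[:2,2],4),'F',np.round(o['contact_force'],1),'gap',round(o['finger_gap']*1e3,1));print(rows)
E
python3 - <<'E'
from h import *
plan(.575,-.177,.22,1.467,8)
E
```

```text
t 0.2 p [ 223.7 -529.3  230.7] yaw 0.3998 tilt [-0.0002  0.0012] F [ 0.7 -0.3  0.3] gap 85.5
[[np.float64(57.6), np.float64(-23.5), np.float64(1.3), np.float64(-0.1334)], [np.float64(60.2), np.float64(-15.6), np.float64(1.3), np.float64(-0.1334)], [np.float64(61.7), np.float64(-7.5), np.float64(1.3), np.float64(-0.1334)], [np.float64(62.2), np.float64(0.8), np.float64(1.3), np.float64(-0.1334)], [np.float64(61.5), np.float64(9.1), np.float64(1.3), np.float64(-0.1334)], [np.float64(59.8), np.float64(17.2), np.float64(1.3), np.float64(-0.1334)], [np.float64(56.9), np.float64(25.0), np.float64(1.3), np.float64(-0.1334)], [np.float64(53.1), np.float64(32.3), np.float64(1.3), np.float64(-0.1334)]]
```

Request:
arm_command([
  [57,-23,1,-0.13],
  [60,-16,1,-0.13],
  [61,-8,1,-0.13],
  [62,1,1,-0.13],
  [61,9,1,-0.13],
  [60,17,1,-0.13],
  [57,25,1,-0.14],
  [53,32,1,-0.14],
], fingers=40)

```text
time: 1.2
ee_pos: [0.5776, -0.1802, 0.2232]
ee_rot: [[0.106, 0.994, 0.0], [0.994, -0.106, -0.0], [-0.0, 0.0, -1.0]]
contact_force: [1.0, -0.7, -0.0]
finger_gap: 0.0401
grasp_force: 0.0
```

```bash
sed -i 's/rows.append(\[\(.*\)\])$/rows.append([float(v) for v in (\1)])/' h.py; python3 - <<'E'
from h import *
plan(.575,-.177,.22,1.467,2)
s=snap('wrist','w1.png');print(s['position'],s['rotation'],s['mtx'])
E
```

```text
t 1.2 p [ 577.6 -180.2  223.2] yaw 1.4645 tilt [ 0.     -0.0002] F [ 1.  -0.7 -0. ] gap 40.1
[[1.5, -1.5, 1.6, -0.0012], [1.5, -1.5, 1.6, -0.0012]]
[ 0.58497644 -0.11318462  0.36535737] [[ 0.99438177 -0.10178083 -0.02907833]
 [-0.10584745 -0.95892109 -0.26318559]
 [-0.00109657  0.26478482 -0.9643069 ]] [[371.64829954   0.         327.71793882]
 [  0.         371.64829954 244.45639049]
 [  0.           0.           1.        ]]
```

View pics/w1.png

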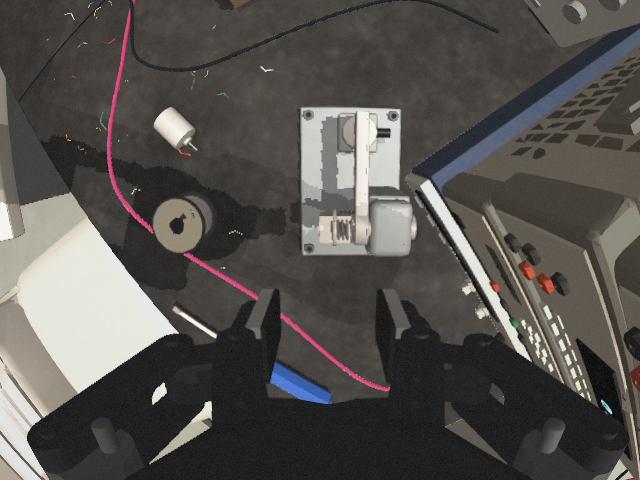

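The wrist view shows the stand, with its stud pointing left at about (320–355, 228), coil spring visible. I'll enlarge it.

```bash
python3 - <<'E'
import cv2
i=cv2.imread('pics/w1.png')[195:261,295:383+25]
cv2.imwrite('pics/w1c.png',cv2.resize(i,None,fx=7,fy=7,interpolation=cv2.INTER_CUBIC))
E
```

```text
(no output)
```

View pics/w1c.png

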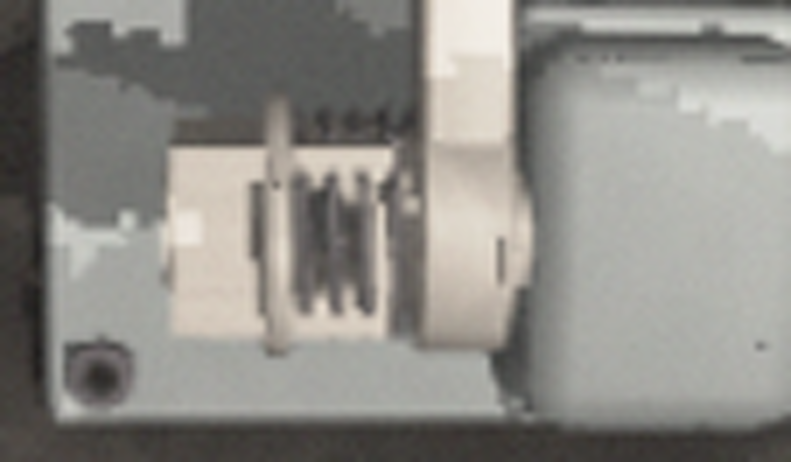

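```bash
python3 - <<'E'
from h import *
np.set_printoptions(precision=4,suppress=True)
s=snap('wrist');a=-.104;c,sn=np.cos(a),np.sin(a);R=np.array([[c,-sn],[sn,c]]);o=np.array([.6076,-.1804])
P=lambda u,v,z:plane(s,295+u/7,195+v/7,z,True)[:2]
for n,u,v,z in[('endL',170,147,.09),('endR',170,337,.09),('holeedge',250,242,.09),('studL',350,147,.09),('studR',385,337,.09),('wash',266,225,.0945),
 ('plate -58,-45',50,422,.01)]: w=P(u,v,z);print(n,w,'stand',R.T@(w-o))
E=(P(170,147,.09)+P(170,337,.09))/2;d=P(350,147,.09)-P(170,147,.09)
pl=P(50,422,.01)-P(45,100,.01)
print('width',np.linalg.norm(P(170,147,.09)-P(170,337,.09)),'endmid',E,'yaw stud',np.arctan2(d[1],d[0]),'plate edge yaw',np.arctan2(pl[0],-pl[1]))
for i,(u,v) in enumerate([(302,108),(400,108),(400,255),(301,253)]): w=plane(s,u,v,.01,True)[:2];print(w,R.T@(w-o))
E
```

```text
endL [ 0.5769 -0.1588] stand [-0.0328  0.0183]
endR [ 0.5747 -0.1798] stand [-0.0327 -0.0028]
holeedge [ 0.5845 -0.1701] stand [-0.0241  0.0079]
studL [ 0.5962 -0.1606] stand [-0.0134  0.0185]
studR [ 0.5982 -0.1821] stand [-0.0092 -0.0027]
wash [ 0.5864 -0.1673] stand [-0.0225  0.0108]
plate -58,-45 [ 0.5526 -0.2116] stand [-0.0515 -0.0368]
width 0.02115575611616762 endmid [ 0.5758 -0.1693] yaw stud -0.09610045933795892 plate edge yaw -0.09796615306756745
[ 0.5678 -0.0682] [-0.0512  0.1074]
[ 0.6605 -0.0757] [0.0418 0.1096]
[ 0.6508 -0.221 ] [ 0.0472 -0.0359]
[ 0.5517 -0.2092] [-0.0526 -0.0344]
```

```bash
python3 - <<'E'
from h import *
s=snap('wrist');o=manip.observe();T=np.array(o['ee_pos']);R=np.array(o['ee_rot']);C=np.array(s['rotation']);K=s['mtx']
def pr(p):
    q=C.T@(p-np.array(s['position']));r=np.hypot(q[0],q[1]);th=np.arctan2(r,q[2]);return np.round(K[:2,2]+K[0,0]*th*q[:2]/r,1)
for x in(-.011,.011):
  for y in(-.02,.02):print(x,y,pr(T+R@[x,y,0]))
t=manip.snapshot('top');Ct=np.array(t['rotation'])
i=t['color'];b=i[120:320,260:460];cv2.imwrite('pics/t2.png',cv2.resize(cv2.cvtColor(np.ascontiguousarray(b),cv2.COLOR_RGB2BGR),(600,600)))
w=cv2.imread('pics/w1.png')[270:370,230:410];cv2.imwrite('pics/w1d.png',cv2.resize(w,None,fx=4,fy=4))
E
```

```text
-0.011 -0.02 [278.7 336.7]
-0.011 0.02 [370.1 337.2]
0.011 -0.02 [276.3 290.6]
0.011 0.02 [372.6 291. ]
```

View pics/w1d.png

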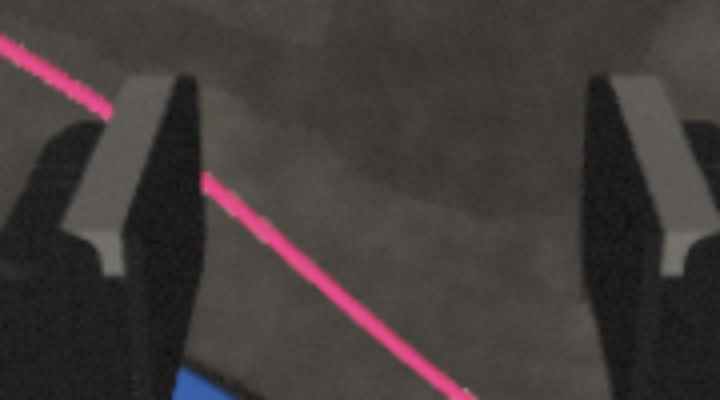

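Fingertips appear at (279,289) and (377,289), about 4 px right and 1.5 px above prediction, so the wrist camera is biased by only about 2 mm. Next, the linchpin.

```bash
python3 - <<'E'
from h import *
plan(.522,.073,.17,2.07,5)
E
```

```text
t 1.4 p [ 576.6 -181.   222.8] yaw 1.4615 tilt [-0.0011  0.    ] F [-0.5 -0.3 -0.1] gap 40.0
[[49.3, -16.4, 10.6, -0.1217], [50.9, -10.3, 10.6, -0.1217], [51.8, -4.0, 10.6, -0.1217], [51.9, 2.3, 10.6, -0.1217], [51.2, 8.6, 10.6, -0.1217]]
```

Request:
arm_command([
  [49,-16,10,-0.12],
  [51,-10,11,-0.12],
  [52,-4,11,-0.12],
  [52,2,11,-0.12],
  [51,9,10,-0.12],
  [0,0,0,0],
], fingers=60)

```text
time: 2.15
ee_pos: [0.522, 0.0736, 0.1692]
ee_rot: [[-0.472, 0.882, -0.003], [0.882, 0.472, 0.0], [0.002, -0.002, -1.0]]
contact_force: [-0.4, 0.5, -0.4]
finger_gap: 0.06
grasp_force: 0.0
```

```bash
python3 - <<'E'
from h import *
s=snap('wrist','w2.png');o=manip.observe();print(o['ee_pos'])
C=np.array(s['rotation']);K=s['mtx']
q=C.T@(np.array([.522,.073,.06])-np.array(s['position']));r=np.hypot(q[0],q[1]);th=np.arctan2(r,q[2]);u,v=K[:2,2]+K[0,0]*th*q[:2]/r;print(u,v)
i=cv2.imread('pics/w2.png');x,y=int(u)-65,int(v)-50;print(x,y)
cv2.imwrite('pics/w2c.png',cv2.resize(i[max(y,0):y+100,x:x+130],None,fx=6,fy=6,interpolation=cv2.INTER_CUBIC))
E
```

```text
[0.52309899 0.0720201  0.16996726]
327.28498417024144 243.29360329165343
262 193
```

View pics/w2c.png

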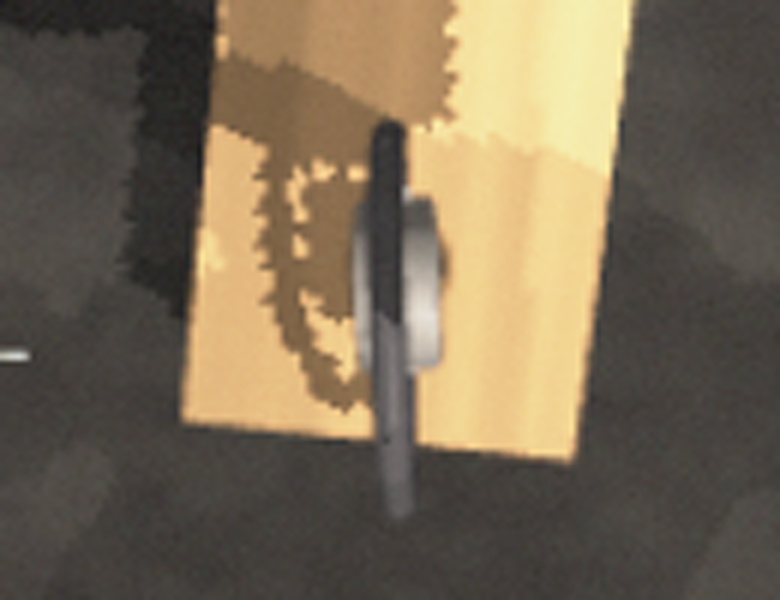

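The head sits at crop (400,285), i.e. pixel (328.7,240.5). The ring is upright and nearly in line with the tool x axis, 0.03 rad off.

```bash
python3 - <<'E'
from h import *
s=snap('wrist');print(plane(s,328.7,240.5,.064,True),plane(s,328.7-3,240.5+1.3,.064,True),'cam',s['position'])
w=plane(s,325.7,241.8,.064,True)
plan(w[0],w[1],.10,2.095,2)
E
```

```text
[0.5227884  0.07428096 0.064     ] [0.52139601 0.07248683 0.064     ] cam [0.49217099 0.13168145 0.31213405]
t 2.25 p [523.8  71.1 170.4] yaw 2.058 tilt [ 0.0001 -0.0008] F [-0.1 -0.1  0.3] gap 59.9
[[1.2, -0.7, 35.2, -0.0185], [1.2, -0.7, 35.2, -0.0185]]
```

Request:
arm_command([
  [1,-1,35,-0.02],
  [1,-1,35,-0.02],
  [0,0,35,0],
  [0,0,14,0],
  [0,0,0,0],
], fingers=34, force=40)

```text
time: 2.88
ee_pos: [0.5212, 0.0719, 0.0511]
ee_rot: [[-0.503, 0.864, -0.001], [0.864, 0.503, -0.0], [0.0, -0.001, -1.0]]
contact_force: [0.4, -0.3, -0.0]
finger_gap: 0.0339
grasp_force: 0.0
```

```bash
python3 - <<'E'
from h import *
plan(.5214,.0725,.051,2.095,1)
E
```

```text
t 2.88 p [521.2  71.9  51.1] yaw 2.0977 tilt [-0.001  -0.0001] F [ 0.4 -0.3 -0. ] gap 33.9
[[0.4, 0.5, 0.1, 0.0027]]
```

Request:
arm_command([
  [0,0,0,0],
  [0,0,0,0],
  [0,0,0,0],
  [0,0,0,0],
  [0,0,0,0],
], fingers=0)

```text
time: 3.5
ee_pos: [0.5228, 0.0726, 0.0531]
ee_rot: [[-0.505, 0.863, 0.003], [0.863, 0.505, -0.001], [-0.003, 0.002, -1.0]]
contact_force: [-1.4, -1.2, 6.0]
finger_gap: 0.009
grasp_force: 41.8
```

Request:
arm_command([
  [0,0,-5,0],
  [0,0,-10,0],
  [0,0,-15,0],
  [0,0,-25,0],
  [0,0,-30,0],
  [0,0,0,0],
])

```text
time: 4.25
ee_pos: [0.523, 0.0731, 0.1396]
ee_rot: [[-0.505, 0.863, 0.005], [0.863, 0.505, -0.0], [-0.003, 0.005, -1.0]]
contact_force: [0.3, -0.1, -1.9]
finger_gap: 0.0088
grasp_force: 40.9
```

```bash
python3 - <<'E'
from h import *
plan(.562,-.175,.155,1.467,5)
s=snap('wrist');print(s['position'])
w=snap('side')
a=cv2.cvtColor(s['color'],cv2.COLOR_RGB2BGR)[190:390,240:420];b=cv2.cvtColor(w['color'],cv2.COLOR_RGB2BGR)
C=np.array(w['rotation']);K=w['mtx'];o=manip.observe();q=C.T@(np.array(o['ee_pos'])-np.array(w['position']));u,v=(K@q/q[2])[:2].astype(int);print(u,v)
b=b[v-60:v+60,u-54:u+54]
cv2.imwrite('pics/g.png',np.hstack([cv2.resize(a,(400,444)),cv2.resize(b,(400,444),interpolation=cv2.INTER_CUBIC)]))
E
```

```text
t 4.25 p [523.   73.1 139.6] yaw 2.1 tilt [ 0.0054 -0.0002] F [ 0.3 -0.1 -1.9] gap 8.8
[[-46.8, -18.3, -3.1, 0.1266], [-48.7, -12.3, -3.1, 0.1266], [-49.9, -6.0, -3.1, 0.1266], [-50.2, 0.3, -3.1, 0.1266], [-49.8, 6.7, -3.1, 0.1266]]
[0.48885533 0.13142424 0.2815887 ]
277 277
```

View pics/g.png

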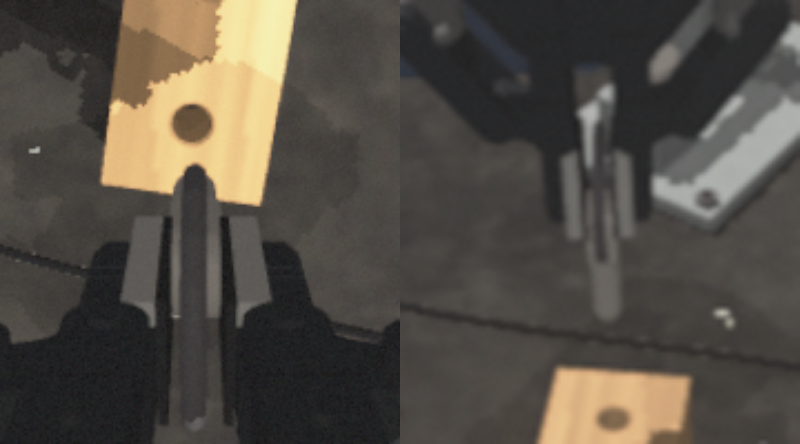

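The pin is held upright with its ring between the fingers; the tip shows at crop (195,165) in the wrist view and (605,315) in the side view. On to the stand.

Request:
arm_command([
  [-47,-18,-3,0.126],
  [-49,-12,-3,0.126],
  [-50,-6,-3,0.126],
  [-50,0,-3,0.126],
  [-50,7,-3,0.126],
  [0,0,0,0],
  [0,0,0,0],
])

```text
time: 5.22
ee_pos: [0.5602, -0.1744, 0.1497]
ee_rot: [[0.1, 0.995, -0.003], [0.995, -0.1, 0.002], [0.002, -0.003, -1.0]]
contact_force: [-0.7, -0.4, -0.7]
finger_gap: 0.0083
grasp_force: 40.9
```

```bash
python3 - <<'E'
from h import *
s=snap('wrist','w3.png');o=manip.observe();T=np.array(o['ee_pos']);R=np.array(o['ee_rot']);C=np.array(s['rotation']);K=s['mtx']
def pr(p):
    q=C.T@(p-np.array(s['position']));r=np.hypot(q[0],q[1]);th=np.arctan2(r,q[2]);return np.round(K[:2,2]+K[0,0]*th*q[:2]/r,1)
plan(.562,-.175,.155,1.467,5)
print('tip far edge',pr(T+R@[.004,0,.042]),pr(T+R@[.0,0.,.042]),'endmid A',pr(np.array([.568,-.178,.09])),'B',pr(np.array([.574,-.170,.09])))
a=cv2.imread('pics/w3.png')[190:290,270:400]
cv2.imwrite('pics/w3c.png',cv2.resize(a,None,fx=6,fy=6,interpolation=cv2.INTER_CUBIC))
np.savez('w3.npz',**{k:s[k] for k in('color','mtx','position','rotation')})
E
```

```text
t 5.28 p [ 560.4 -173.9  149.9] yaw 1.4711 tilt [-0.0025  0.0019] F [ 0.7  0.1 -0.8] gap 8.6
[[-0.2, 0.3, -1.0, 0.0008], [-0.2, 0.3, -1.0, 0.0008], [-0.2, 0.3, -1.0, 0.0008], [-0.2, 0.3, -1.0, 0.0008], [-0.2, 0.3, -1.0, 0.0008]]
tip far edge [327.9 267.5] [327.9 274.7] endmid A [342.1 269.5] B [351.4 255.3]
```

View pics/w3c.png

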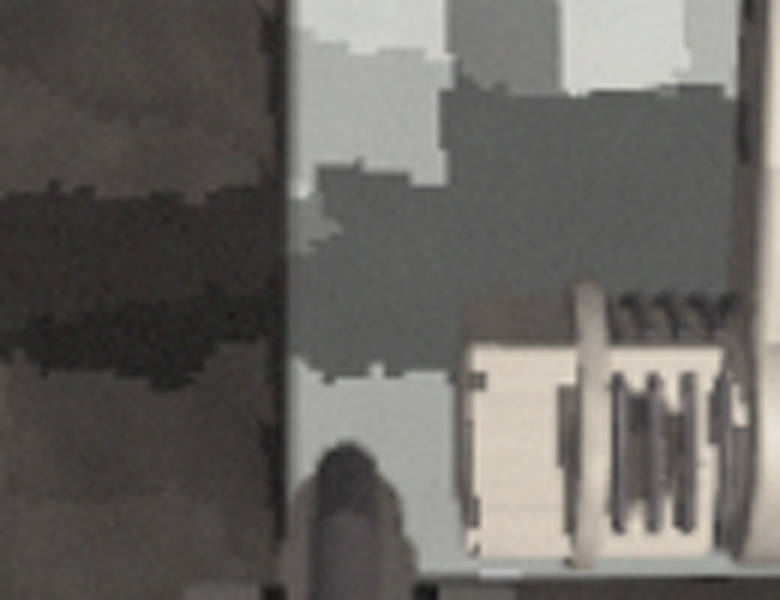

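The stud end edge is at crop x=470, y 345–557 (pixel (348.3, 265)), the hole's left edge at about x=562, and the pin body is centred near crop x=352.

```bash
python3 - <<'E'
from h import *
np.set_printoptions(precision=4,suppress=True)
s=np.load('w3.npz');P=lambda u,v,z:plane(s,270+u/6,190+v/6,z,True)[:2]
L,Rr=P(470,345,.09),P(470,557,.09);L2,R2=P(720,345,.09),P(715,557,.09)
e=(L+Rr)/2;d=(L2+R2)/2-e;a=np.arctan2(d[1],d[0]);ax=np.array([np.cos(a),np.sin(a)])
print('width',np.linalg.norm(L-Rr),'len',np.linalg.norm(d),'end',e,'yaw',a,'hole from end',e+.015*ax,'hole from edge',P(562,455,.09)+.0057*ax, 'washer face',(P(577,440,.094)-e)@ax)
print('plate left edge',P(290,100,.01),P(285,400,.01), 'end x in stand',(e-(P(290,300,.01)))@ax-.058)
E
```

```text
width 0.021379663381237982 len 0.023943192760754548 end [ 0.5718 -0.1759] yaw -0.103286100871682 hole from end [ 0.5867 -0.1774] hole from edge [ 0.5862 -0.1776] washer face 0.009799384357707948
plate left edge [ 0.5546 -0.1533] [ 0.5496 -0.1932] end x in stand -0.038496817085818404
```

```bash
python3 - <<'E'
from h import *
plan(.5746,-.1763,.137,1.4675,2)
E
```

```text
t 5.28 p [ 560.4 -173.9  149.9] yaw 1.4711 tilt [-0.0025  0.0019] F [ 0.7  0.1 -0.8] gap 8.6
[[-0.5, 7.2, 6.5, 0.0018], [-0.5, 7.2, 6.5, 0.0018]]
```

Request:
arm_command([
  [-0.5,7,6,0],
  [-0.5,7,6,0.003],
  [0,0,0.5,0],
  [0,0,0.5,0],
  [0,0,0.5,0],
  [0,0,0,0],
])

```text
time: 6.02
ee_pos: [0.575, -0.1779, 0.1379]
ee_rot: [[0.104, 0.995, 0.0], [0.995, -0.104, -0.0], [-0.0, 0.0, -1.0]]
contact_force: [1.1, 0.0, -1.2]
finger_gap: 0.009
grasp_force: 40.9
```

```bash
python3 - <<'E'
from h import *
plan(.5746,-.1763,.134,1.4675,1)
E
```

```text
t 6.03 p [ 575.  -177.9  137.9] yaw 1.4667 tilt [ 0.0001 -0.0001] F [ 1.1  0.  -1.2] gap 9.0
[[1.5, -0.6, 3.9, -0.0008]]
```

Request:
arm_command([
  [0,0,0.7,0],
  [0,0,0.7,0],
  [0,0,0.7,0],
  [0,0,0.7,0],
  [0,0,0,0],
])

```text
time: 6.65
ee_pos: [0.575, -0.1778, 0.1349]
ee_rot: [[0.104, 0.995, -0.0], [0.995, -0.104, 0.0], [0.0, -0.0, -1.0]]
contact_force: [0.3, 0.0, -1.9]
finger_gap: 0.0091
grasp_force: 40.9
```

Request:
arm_command([
  [0,0,0.5,0],
  [0,0,0,0],
])

```text
time: 6.9
ee_pos: [0.5751, -0.1777, 0.1344]
ee_rot: [[0.104, 0.995, -0.0], [0.995, -0.104, 0.0], [0.0, -0.0, -1.0]]
contact_force: [-0.7, -0.0, -0.3]
finger_gap: 0.0083
grasp_force: 40.9
```

Request:
arm_command([
  [0,0,0.5,0],
  [0,0,0,0],
])

```text
time: 7.15
ee_pos: [0.5751, -0.1778, 0.134]
ee_rot: [[0.104, 0.995, -0.0], [0.995, -0.104, 0.0], [0.0, -0.0, -1.0]]
contact_force: [-0.3, 0.4, -1.0]
finger_gap: 0.0086
grasp_force: 40.9
```

Request:
arm_command([
  [0,0,0.5,0],
  [0,0,0,0],
])

```text
time: 7.4
ee_pos: [0.575, -0.1778, 0.1334]
ee_rot: [[0.104, 0.995, -0.0], [0.995, -0.104, 0.0], [0.0, -0.0, -1.0]]
contact_force: [-0.1, -0.5, -1.4]
finger_gap: 0.0086
grasp_force: 40.9
```

Request:
arm_command([
  [0,0,0.5,0],
  [0,0,0,0],
])

```text
time: 7.65
ee_pos: [0.5752, -0.1778, 0.1332]
ee_rot: [[0.104, 0.995, 0.0], [0.995, -0.104, -0.0], [-0.0, 0.0, -1.0]]
contact_force: [-0.2, -0.0, 0.3]
finger_gap: 0.0086
grasp_force: 41.1
```

Request:
arm_command([
  [0,0,0.5,0],
  [0,0,0,0],
])

```text
time: 7.9
ee_pos: [0.5753, -0.1779, 0.133]
ee_rot: [[0.104, 0.995, 0.001], [0.995, -0.104, -0.0], [-0.0, 0.001, -1.0]]
contact_force: [-0.9, 0.3, 3.0]
finger_gap: 0.0089
grasp_force: 41.4
```

Request:
arm_command([
  [0,0,0.5,0],
  [0,0,0,0],
])

```text
time: 8.15
ee_pos: [0.5755, -0.178, 0.1329]
ee_rot: [[0.104, 0.995, 0.001], [0.995, -0.104, -0.001], [-0.0, 0.001, -1.0]]
contact_force: [-2.2, 1.2, 5.5]
finger_gap: 0.0086
grasp_force: 41.8
```

Request:
arm_command([
  [0,0,-1.6,0],
  [1.2,0,0,0],
  [0,2,0,0],
  [0,2,0,0],
  [0,2,0,0],
  [0,1,0,0],
  [0,1,0,0],
  [0,0,0,0],
])

```text
time: 9.15
ee_pos: [0.5829, -0.1773, 0.1333]
ee_rot: [[0.104, 0.995, -0.001], [0.995, -0.104, 0.0], [0.0, -0.001, -1.0]]
contact_force: [-2.9, 0.0, -1.2]
finger_gap: 0.009
grasp_force: 41.0
```

Request:
arm_command([
  [0,1,0,0],
  [0,1,0,0],
  [0,0,0,0],
])

```text
time: 9.52
ee_pos: [0.5851, -0.1776, 0.1335]
ee_rot: [[0.104, 0.995, -0.0], [0.995, -0.104, 0.0], [0.0, -0.0, -1.0]]
contact_force: [-2.5, -0.2, -1.4]
finger_gap: 0.0086
grasp_force: 41.0
```

Request:
arm_command([
  [0,1.2,0,0],
  [0,0,1,0],
  [0,0,1,0],
  [0,0,0,0],
])

```text
time: 10.02
ee_pos: [0.5862, -0.1778, 0.1314]
ee_rot: [[0.104, 0.995, -0.0], [0.995, -0.104, -0.0], [-0.0, -0.0, -1.0]]
contact_force: [-4.2, -0.7, -0.3]
finger_gap: 0.0085
grasp_force: 41.0
```

Request:
arm_command([
  [0,0,1,0],
  [0,0,1,0],
  [0,0,0,0],
])

```text
time: 10.4
ee_pos: [0.5862, -0.1777, 0.1292]
ee_rot: [[0.104, 0.995, -0.0], [0.995, -0.104, 0.0], [0.0, -0.0, -1.0]]
contact_force: [-4.3, -0.3, -1.0]
finger_gap: 0.0086
grasp_force: 41.0
```

Request:
arm_command([
  [0,0,1,0],
  [0,0,1,0],
  [0,0,0,0],
])

```text
time: 10.78
ee_pos: [0.5864, -0.1778, 0.1275]
ee_rot: [[0.104, 0.995, 0.0], [0.995, -0.104, -0.0], [-0.0, 0.0, -1.0]]
contact_force: [-2.4, 0.5, 0.3]
finger_gap: 0.0084
grasp_force: 41.0
```

Request:
arm_command([
  [0,0,1.5,0],
  [0,0,1.5,0],
  [0,0,1.5,0],
  [0,0,1.5,0],
  [0,0,0,0],
])

```text
time: 11.4
ee_pos: [0.5863, -0.1777, 0.1213]
ee_rot: [[0.104, 0.995, -0.0], [0.995, -0.104, 0.0], [0.0, -0.0, -1.0]]
contact_force: [-1.9, -0.8, -1.7]
finger_gap: 0.0085
grasp_force: 40.9
```

Request:
arm_command([
  [0,0,1.5,0],
  [0,0,1.5,0],
  [0,0,1.5,0],
  [0,0,1.5,0],
  [0,0,0,0],
])

```text
time: 12.02
ee_pos: [0.5863, -0.1777, 0.1153]
ee_rot: [[0.104, 0.995, -0.0], [0.995, -0.104, 0.0], [0.0, -0.0, -1.0]]
contact_force: [-2.3, 0.9, -1.4]
finger_gap: 0.0087
grasp_force: 40.9
```

Request:
arm_command([
  [0,0,1.5,0],
  [0,0,1.5,0],
  [0,0,1.5,0],
  [0,0,1.5,0],
  [0,0,0,0],
])

```text
time: 12.65
ee_pos: [0.5863, -0.1777, 0.1093]
ee_rot: [[0.104, 0.995, -0.0], [0.995, -0.104, 0.0], [0.0, -0.0, -1.0]]
contact_force: [-1.8, -0.8, -1.1]
finger_gap: 0.009
grasp_force: 40.9
```

Request:
arm_command([
  [0,0,1.5,0],
  [0,0,1.5,0],
  [0,0,1.5,0],
  [0,0,1.0,0],
  [0,0,0,0],
])

```text
time: 13.28
ee_pos: [0.5863, -0.1778, 0.104]
ee_rot: [[0.104, 0.995, -0.0], [0.995, -0.104, 0.0], [0.0, -0.0, -1.0]]
contact_force: [-3.4, -0.6, -0.5]
finger_gap: 0.0086
grasp_force: 41.0
```

Request:
arm_command([
  [0,0,1,0],
  [0,0,1,0],
  [0,0,0,0],
])

```text
time: 13.65
ee_pos: [0.5864, -0.1778, 0.102]
ee_rot: [[0.104, 0.995, 0.0], [0.995, -0.104, -0.0], [0.0, 0.0, -1.0]]
contact_force: [-3.5, 0.4, -0.5]
finger_gap: 0.0087
grasp_force: 41.0
```

Request:
arm_command([
  [0,0,0.6,0],
  [0,0,0.6,0],
  [0,0,0,0],
])

```text
time: 14.02
ee_pos: [0.5864, -0.1778, 0.1012]
ee_rot: [[0.104, 0.995, -0.0], [0.995, -0.104, -0.0], [-0.0, 0.0, -1.0]]
contact_force: [-5.2, 0.6, 3.3]
finger_gap: 0.0089
grasp_force: 41.4
```

Request:
arm_command([
  [0,0,0.6,0],
  [0,0,0,0],
  [0,0,0,0],
])

```text
time: 14.4
ee_pos: [0.5864, -0.1778, 0.1011]
ee_rot: [[0.104, 0.995, 0.0], [0.995, -0.104, -0.0], [-0.0, 0.0, -1.0]]
contact_force: [-5.8, 0.8, 6.5]
finger_gap: 0.0082
grasp_force: 41.8
```

Seated. Releasing, then using the +x finger to swing the ring out over the free end.

Request:
arm_command([
  [0,0,-1,0],
  [0,0,0,0],
])

```text
time: 14.65
ee_pos: [0.5864, -0.1778, 0.1013]
ee_rot: [[0.104, 0.995, 0.0], [0.995, -0.104, -0.0], [-0.0, 0.0, -1.0]]
contact_force: [-4.2, -0.1, 0.5]
finger_gap: 0.0086
grasp_force: 41.2
```

Request:
arm_command([
  [0,0,0,0],
  [0,0,0,0],
  [0,0,0,0],
  [0,0,-10,0],
  [0,0,-10,0],
  [0,0,0,0],
], fingers=30)

```text
time: 15.4
ee_pos: [0.5874, -0.1783, 0.1232]
ee_rot: [[0.104, 0.995, 0.003], [0.995, -0.104, -0.002], [-0.001, 0.003, -1.0]]
contact_force: [0.4, 0.8, -0.5]
finger_gap: 0.0302
grasp_force: 0.0
```

```bash
python3 - <<'E'
from h import *
plan(.5864,-.1778,.121,1.4675,1)
s=snap('wrist');a=cv2.cvtColor(s['color'],cv2.COLOR_RGB2BGR)[200:380,230:430]
w=snap('side');b=cv2.cvtColor(w['color'],cv2.COLOR_RGB2BGR)[140:240,260:370]
cv2.imwrite('pics/r1.png',np.hstack([cv2.resize(a,(400,360)),cv2.resize(b,(396,360),interpolation=cv2.INTER_CUBIC)]))
E
```

```text
t 15.4 p [ 587.4 -178.3  123.2] yaw 1.4668 tilt [ 0.003  -0.0016] F [ 0.4  0.8 -0.5] gap 30.2
[[0.4, -1.1, 2.2, -0.0007]]
```

View pics/r1.png

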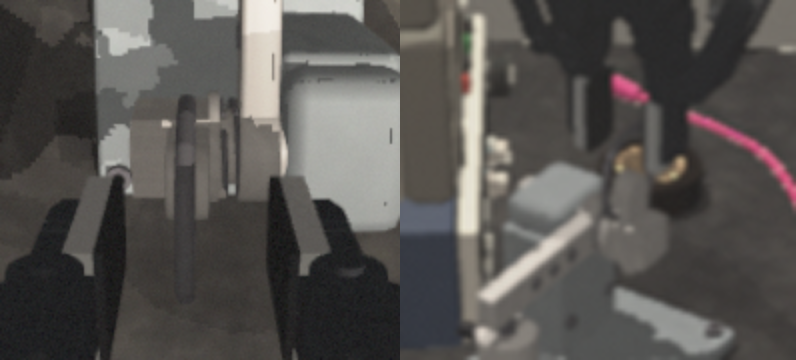

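The wrist half shows the pin seated on the stud with its ring upright at (185,200), between the fingers. Pushing the ring to the stand's -x.

Request:
arm_command([
  [0,-5,2,0],
  [0,-5,0,0],
  [0,-5,0,0],
  [0,-4,0,0],
  [0,-3,0,0],
  [0,0,0,0],
])

```text
time: 16.25
ee_pos: [0.5643, -0.1755, 0.1194]
ee_rot: [[0.104, 0.995, -0.0], [0.995, -0.104, -0.0], [-0.0, -0.0, -1.0]]
contact_force: [-0.2, 0.1, -0.4]
finger_gap: 0.0303
grasp_force: 0.0
```

Request:
arm_command([
  [0,-4,0,0],
  [0,-4,0,0],
  [0,0,0,0],
])

```text
time: 16.62
ee_pos: [0.5562, -0.1746, 0.1193]
ee_rot: [[0.104, 0.995, -0.0], [0.995, -0.104, 0.0], [0.0, -0.0, -1.0]]
contact_force: [-0.1, 0.4, 0.3]
finger_gap: 0.0299
grasp_force: 0.0
```

Request:
arm_command([
  [0,-5,0,0],
  [0,-5,0,0],
  [0,-5,0,0],
  [0,-3,0,0],
  [0,0,0,0],
])

```text
time: 17.25
ee_pos: [0.5383, -0.1728, 0.1194]
ee_rot: [[0.104, 0.995, -0.0], [0.995, -0.104, -0.0], [-0.0, -0.0, -1.0]]
contact_force: [-0.6, 0.2, -0.1]
finger_gap: 0.0301
grasp_force: 0.0
```

```bash
cat >> h.py <<'E'
def diff(box,ref='pics/side1.png',cam='side'):
    """extent of what changed in a box since the reference picture"""
    s=snap(cam);x,y,w,h=box
    d=np.abs(s['color'][y:y+h,x:x+w,::-1].astype(int)-cv2.imread(ref)[y:y+h,x:x+w]).max(2)>40
    v,u=np.nonzero(d);return s,d
E
python3 - <<'E'
from h import *
# rotate later; now plan: hover at hx-31 above, closed
plan(.5864-.0305,-.1778+.0032,.125,1.4675,2)
E
```

```text
t 17.25 p [ 538.3 -172.8  119.4] yaw 1.4666 tilt [-0.0003 -0.    ] F [-0.6  0.2 -0.1] gap 30.1
[[0.0, 8.8, -2.8, -0.0004], [0.0, 8.8, -2.8, -0.0004]]
```

Request:
arm_command([
  [0,0,-12,0],
  [0,0,-12,0],
  [0,9,0,0],
  [0,8.5,0,0],
  [0,0,0,0],
  [0,0,0,0],
], fingers=30)

```text
time: 18.0
ee_pos: [0.5558, -0.1744, 0.1427]
ee_rot: [[0.104, 0.995, -0.001], [0.995, -0.104, 0.001], [0.0, -0.001, -1.0]]
contact_force: [-1.6, 0.3, 0.0]
finger_gap: 0.0299
grasp_force: 0.0
```

Request:
arm_command([
  [0,0,0,0],
  [0,0,0,0],
  [0,0,0,0],
  [0,0,5,0],
  [0,0,5,0],
  [0,0,0,0],
], fingers=0, force=20)

```text
time: 18.75
ee_pos: [0.5555, -0.1743, 0.1324]
ee_rot: [[0.104, 0.995, -0.001], [0.995, -0.104, 0.001], [0.001, -0.001, -1.0]]
contact_force: [0.2, 0.4, -0.2]
finger_gap: 0.0001
grasp_force: 0.0
```

```bash
python3 - <<'E'
from h import *
plan(.5864-.0310,-.1778+.0032,.100,1.4675,5)
E
```

```text
t 18.75 p [ 555.5 -174.3  132.4] yaw 1.4668 tilt [-0.0014  0.0008] F [ 0.2  0.4 -0.2] gap 0.1
[[-0.1, -0.0, 6.5, -0.0001], [-0.1, -0.0, 6.5, -0.0001], [-0.1, -0.0, 6.5, -0.0001], [-0.1, -0.0, 6.5, -0.0001], [-0.1, -0.0, 6.5, -0.0001]]
```

Request:
arm_command([
  [0,0,-8,-0.187],
  [0,0,0,-0.187],
  [0,0,0,-0.187],
  [0,0,0,-0.187],
  [0,0,0,-0.187],
  [0,0,0,-0.187],
  [0,0,0,-0.187],
  [0,0,0,-0.187],
], fingers=35)

```text
time: 19.75
ee_pos: [0.556, -0.1746, 0.1413]
ee_rot: [[-0.985, 0.172, 0.0], [0.172, 0.985, 0.0], [-0.0, 0.0, -1.0]]
contact_force: [0.8, -0.1, 0.7]
finger_gap: 0.0351
grasp_force: 0.0
```

```bash
python3 - <<'E'
from h import *
plan(.5645,-.1755,.130,3.038,1)
E
```

```text
t 19.75 p [ 556.  -174.6  141.3] yaw 2.969 tilt [0. 0.] F [ 0.8 -0.1  0.7] gap 35.1
[[-8.5, 0.6, 11.3, -0.069]]
```

Request:
arm_command([
  [-8.5,0.5,0,-0.07],
  [0,0,9,0],
  [0,0,7,0],
  [0,0,6,0],
  [0,0,5,0],
  [0,0,5,0],
  [0,0,0,0],
])

```text
time: 20.62
ee_pos: [0.5643, -0.1755, 0.1089]
ee_rot: [[-0.994, 0.109, -0.001], [0.109, 0.994, 0.0], [0.001, 0.0, -1.0]]
contact_force: [0.2, -0.6, -0.3]
finger_gap: 0.0349
grasp_force: 0.0
```

Request:
arm_command([
  [0,0,5,0],
  [0,0,5,0],
  [0,0,5,0],
  [0,0,0,0],
])

```text
time: 21.12
ee_pos: [0.5641, -0.1754, 0.0936]
ee_rot: [[-0.994, 0.109, -0.001], [0.109, 0.994, 0.001], [0.001, 0.0, -1.0]]
contact_force: [-0.1, -0.3, 0.2]
finger_gap: 0.0349
grasp_force: 0.0
```

Request:
arm_command([
  [0,0,5,0],
  [0,0,5,0],
  [0,0,5,0],
  [0,0,0,0],
])

```text
time: 21.62
ee_pos: [0.5639, -0.1753, 0.0785]
ee_rot: [[-0.994, 0.109, -0.001], [0.109, 0.994, 0.001], [0.001, 0.001, -1.0]]
contact_force: [0.2, 0.7, 0.0]
finger_gap: 0.0349
grasp_force: 0.0
```

Request:
arm_command([
  [0,0,5,0],
  [0,0,5,0],
  [0,0,3,0],
  [0,0,0,0],
])

```text
time: 22.12
ee_pos: [0.5642, -0.1754, 0.0658]
ee_rot: [[-0.994, 0.109, -0.001], [0.109, 0.994, 0.0], [0.001, 0.0, -1.0]]
contact_force: [0.1, 0.3, -0.0]
finger_gap: 0.0345
grasp_force: 0.1
```

Request:
arm_command([
  [0,0,4,0],
  [-2,0,0,0],
  [-2,0,0,0],
  [-2,0,0,0],
  [0,0,0,0],
])

```text
time: 22.75
ee_pos: [0.5705, -0.1763, 0.0622]
ee_rot: [[-0.994, 0.109, -0.0], [0.109, 0.994, 0.0], [0.0, 0.0, -1.0]]
contact_force: [-1.3, -0.3, -1.3]
finger_gap: 0.0348
grasp_force: 0.4
```

Request:
arm_command([
  [-1,0,0,0],
  [-1,0,0,0],
  [0,0,0,0],
])

```text
time: 23.12
ee_pos: [0.5717, -0.1763, 0.0618]
ee_rot: [[-0.994, 0.108, -0.002], [0.108, 0.994, 0.001], [0.002, 0.0, -1.0]]
contact_force: [-4.0, -0.0, -0.6]
finger_gap: 0.035
grasp_force: 2.1
```

Request:
arm_command([
  [-1,0,0,0],
  [-0.5,0,0,0],
  [0,0,0,0],
])

```text
time: 23.5
ee_pos: [0.5728, -0.1764, 0.0617]
ee_rot: [[-0.994, 0.108, -0.003], [0.108, 0.994, 0.001], [0.003, 0.0, -1.0]]
contact_force: [-5.5, -0.5, -0.8]
finger_gap: 0.0351
grasp_force: 3.0
```

Request:
arm_command([
  [-1,0,0,0],
  [0,0,0,0],
])

```text
time: 23.75
ee_pos: [0.5735, -0.1764, 0.0614]
ee_rot: [[-0.994, 0.108, -0.003], [0.108, 0.994, 0.001], [0.004, 0.001, -1.0]]
contact_force: [-7.2, 1.1, -1.1]
finger_gap: 0.035
grasp_force: 3.3
```

Request:
arm_command([
  [-1,0,0,0],
  [0,0,0,0],
])

```text
time: 24.0
ee_pos: [0.5743, -0.1765, 0.0614]
ee_rot: [[-0.994, 0.108, -0.004], [0.108, 0.994, 0.001], [0.004, 0.001, -1.0]]
contact_force: [-7.8, -0.6, -1.4]
finger_gap: 0.0347
grasp_force: 3.8
```

Request:
arm_command([
  [-1,0,0,0],
  [0,0,0,0],
])

```text
time: 24.25
ee_pos: [0.5746, -0.1765, 0.0613]
ee_rot: [[-0.994, 0.108, -0.006], [0.108, 0.994, 0.001], [0.006, 0.001, -1.0]]
contact_force: [-11.1, 0.2, 1.2]
finger_gap: 0.0349
grasp_force: 5.2
```

Request:
arm_command([
  [-1,0,0,0],
  [0,0,0,0],
])

```text
time: 24.5
ee_pos: [0.5762, -0.1766, 0.0615]
ee_rot: [[-0.994, 0.108, -0.004], [0.108, 0.994, 0.001], [0.004, 0.001, -1.0]]
contact_force: [-8.2, 0.7, 0.8]
finger_gap: 0.0347
grasp_force: 4.6
```

Request:
arm_command([
  [-1,0,0,0],
  [0,0,0,0],
])

```text
time: 24.75
ee_pos: [0.5763, -0.1766, 0.0613]
ee_rot: [[-0.994, 0.108, -0.006], [0.108, 0.994, 0.002], [0.007, 0.001, -1.0]]
contact_force: [-12.1, 0.0, 2.2]
finger_gap: 0.0351
grasp_force: 6.0
```

Request:
arm_command([
  [-1,0,0,0],
  [0,0,0,0],
])

```text
time: 25.0
ee_pos: [0.5764, -0.1766, 0.061]
ee_rot: [[-0.994, 0.108, -0.009], [0.108, 0.994, 0.002], [0.009, 0.001, -1.0]]
contact_force: [-14.7, 0.7, 2.0]
finger_gap: 0.0348
grasp_force: 7.4
```

Force peaked at 11 N, then the tool jumped 1.6 mm and hit a stiff stop, which looks like the snap. I'll check by backing off and approaching again: contact should now begin only near 0.576.

Request:
arm_command([
  [3,0,0,0],
  [5,0,0,0],
  [4,0,0,0],
  [0,0,0,0],
])

```text
time: 25.5
ee_pos: [0.5687, -0.1763, 0.0631]
ee_rot: [[-0.994, 0.109, 0.002], [0.109, 0.994, -0.001], [-0.002, -0.001, -1.0]]
contact_force: [0.4, -1.0, -0.1]
finger_gap: 0.0349
grasp_force: 0.0
```

Request:
arm_command([
  [-3,0,0,0],
  [-2.5,0,0,0],
  [-2,0,0,0],
  [0,0,0,0],
  [0,0,0,0],
])

```text
time: 26.12
ee_pos: [0.5749, -0.1766, 0.0619]
ee_rot: [[-0.994, 0.109, -0.001], [0.109, 0.994, 0.0], [0.001, 0.0, -1.0]]
contact_force: [-4.0, 0.3, -0.7]
finger_gap: 0.0352
grasp_force: 1.7
```

Request:
arm_command([
  [-1.5,0,0,0],
  [0,0,0,0],
  [0,0,0,0],
])

```text
time: 26.5
ee_pos: [0.5758, -0.1767, 0.0618]
ee_rot: [[-0.994, 0.109, -0.003], [0.109, 0.994, 0.001], [0.003, 0.001, -1.0]]
contact_force: [-7.0, 0.1, 1.6]
finger_gap: 0.0351
grasp_force: 3.1
```

Request:
arm_command([
  [4,0,0,0],
  [10,0,0,0],
  [25,0,0,0],
  [25,0,-20,0],
  [25,0,-40,0],
  [30,0,-40,0],
  [0,0,0,0],
  [0,0,0,0],
])

```text
time: 27.5
ee_pos: [0.4587, -0.1641, 0.1622]
ee_rot: [[-0.994, 0.109, 0.001], [0.109, 0.994, -0.0], [-0.001, -0.0, -1.0]]
contact_force: [0.5, -0.7, -0.1]
finger_gap: 0.0349
grasp_force: 0.0
```

```bash
python3 - <<'E'
from h import *
np.set_printoptions(precision=1,suppress=True,linewidth=150)
plan(.45,-.16,.17,3.038,1)
s,d=diff((257,180,104,78));cv2.imwrite('pics/fin.png',s['color'][:,:,::-1])
C=np.array(s['rotation']);K=s['mtx'];a=-.104;S=np.array([[np.cos(a),-np.sin(a),0],[np.sin(a),np.cos(a),0],[0,0,1]])
H=np.array([.5864,-.1776,0])   # hole axis
def pr(p): q=C.T@(H+S@np.array(p)-np.array(s['position']));return (K@q/q[2])[:2]
n,l,st,ce=cv2.connectedComponentsWithStats(d.astype(np.uint8))
for i in range(1,n):
    if st[i,4]>5: print('blob',st[i,:2]+[257,180],st[i,2:],ce[i]+[257,180])
g=s['color'].astype(int).mean(2)
for th in(2.5,3.0,3.14,3.3):
    pts=[pr((-r*np.sin(th),.02,.097+r*np.cos(th))) for r in(.012,.018,.026)]+[pr((-.0395*np.sin(th),0,.097+.0395*np.cos(th)))]
    print(th,np.array(pts).ravel(),[int(g[int(round(v)),int(round(u))]) for u,v in pts],[int(d[int(round(v))-180,int(round(u))-257]) for u,v in pts])
print('head',pr((0,0,.11)),'studend',pr((-.015,.0105,.09)))
E
```

```text
t 27.5 p [ 458.7 -164.1  162.2] yaw 3.0326 tilt [ 0. -0.] F [ 0.5 -0.7 -0.1] gap 34.9
[[9.1, 3.1, -7.8, -0.0054]]
blob [319 186] [10 10 67] [323.1 191. ]
blob [318 196] [ 9  9 30] [322.1 200. ]
blob [325 199] [ 7  5 23] [328. 201.]
blob [336 235] [4 2 6] [337.2 235.3]
2.5 [319.8 207.8 321.6 210.9 324.  215.  334.4 216.2] [103, 104, 95, 69] [0, 0, 0, 0]
3.0 [317.1 208.  317.5 211.1 318.1 215.2 325.5 216.5] [89, 90, 63, 77] [0, 0, 0, 0]
3.14 [316.2 207.7 316.2 210.7 316.3 214.6 322.8 215.6] [75, 79, 63, 82] [0, 0, 0, 0]
3.3 [315.3 207.3 314.8 210.1 314.2 213.7 319.7 214.3] [79, 68, 67, 70] [0, 0, 0, 0]
head [322.8 189.7] studend [326.9 205.3]
```

```bash
python3 - <<'E'
import cv2
a=cv2.imread('pics/side1.png').astype(int).sum(2)//3;b=cv2.imread('pics/fin.png').astype(int).sum(2)//3
print('     ',*range(306,334))
for v in range(203,222): print(v,*['%3d'%x for x in (b-a)[v,306:334]])
E
```

```text
306 307 308 309 310 311 312 313 314 315 316 317 318 319 320 321 322 323 324 325 326 327 328 329 330 331 332 333
203   2   2   2   2   2   2   1  -2  -1  12  16  -3 -16 -23 -47 -60 -33  -9 -23 -53 -64 -59 -40 -14  -3   0   1   1
204   3   2   3   3   1   2   0  -6  -6   4   2  -5  -1  -4 -36 -47 -23  -4 -12 -22 -20 -19 -12  -3   2   3   1   1
205   2   3   2   3   1   1   0  -3  -2   2  -4 -11   2   1 -29 -35 -14   0   0  -2  -1   0   0   2   2   2   1   1
206   2   2   2   1   1   2   3   2   3   2  -4  -7   4  -1 -23 -22  -5   2   1   4   2   2   2   2   2   1   2   1
207   3   2   1   1   1   2   2   3   5   1  -2   2   8  -1 -17 -12   0   2   1   1   1   1   2   2   1   1   2   1
208   2   2   1   0   1   2   1   4   6  -1  -1  11  14   3 -10  -4   3   2   2   2   1   0   1   1   1   1   1   1
209   1   1   1   1   0   1   3   5   4  -5  -2  10  15   7  -1   0   4   3   2   1   1   0   1   2   1   2   2   2
210   2   1   1   1   2   1   1   1  -5 -14  -4   4   2   1   6   6   4   2   1   1   1   1   1   1   1   1   1   1
211   1   1   0   2   1   1   1  -1  -9 -15  -6   1  -1   1 
[... 515 characters left out ...]
   1
216   1   2   1   1   0   0   3  -2  -7 -14 -18 -18 -14  -7   0   3   9  12  10   6   2   1   1   1   1   1   1   0
217   1   1   1   2   1   1   1   1  -2  -6  -9  -8  -4  -1   1   2   1   3   2   1   1   1   1   1   1   1   0   1
218   1   0   1   1   1   2   0   0   1   0  -2   0   0   2   1   0   0   1   1   2  -1   1   0   1   0   3   1   1
219   1   3   2   1   1   1   0   2   2   1   0   0   0   1   1   2   1   1   2  -1   0   1   1   0   1   1   1   0
220   0   1   0   2   1   0   1   0   0   1   2   1   0   1   1   1   2   1   1   2   1   0   0   0   1   0   1   1
221   0   2   1   1   0   1   1   1   2   1   1   0   1   1   2   3   3   3   2   2   1   2   2   1   2   2   0   0
```

The ring's wire shows at u≈314.9 (predicted 314.5 at 3.3 rad, 317.5 at 3.0). Its far bar lies left of the bright tip at (323,215), i.e. on the column side, so the ring has snapped past. Handing in.

```bash
python3 -c "
from bench import manip
print(manip.close_job())"
```

```text
the job is handed in; nothing more can be done
None
```

The linchpin is seated in the stud's cross hole, and its ring appears to be snapped past the pin's tip, judging by the push force and the side camera. I handed the job in at about 27.5 s with the arm clear; no verdict was shown.

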